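Close and pin the mould clamp

ROBOT

A 6-joint arm with a two-finger parallel gripper is mounted at the origin on the work surface. World frame = base frame: x ahead of the robot, y to its left, z up, the work surface at z = 0. Lengths are in m, angles in rad, forces in N, time in s.
With the tool pointing down it reaches from about 0.3 to 0.775 m from the base axis. Payload 14.6 kg.
Tool frame: the origin (TCP) lies on the centre line of the jaws, within the pads' length; the fingertips stand 19 mm ahead of it and the grasp point (between the pads) is the TCP; z points along the fingers, y is the direction in which the jaws open and shut (so a half turn about z gives the same grasp; the last joint's range is limited). The gripper opens to 94 mm and grips with 3 to 60 N. Pads are 16 mm wide; open, the fingers measure 119 mm over their backs; the gripper's body (75 mm by 177 mm) begins 78 mm behind the grasp point.
Start: joints at [1.123, 0.3, 1.521, -0, 1.321, -0.067], TCP at [0.204, 0.511, 0.224] pointing down, gripper open.
Joint ranges: [-3.03, 3.03], [-0.79, 2.21], [0.23, 2.52], [-1.04, 4.18], [0, 3.07], [-2.55, 2.55]. Speed limits (rad/s): [2.22, 2.22, 2.57, 3.14, 3.14, 3.14].

INTERFACE

Orientations are given as [roll, pitch, yaw] about the fixed x, y, z axes, in that order (R = Rz(yaw) Ry(pitch) Rx(roll)).
In Python, from station import ctrl gives the robot as it stands. The module is installed in compiled form; this text tells all that it offers.
- The arm moves only by the shell command python3 -m creep 'ROWS' [FORCE]. ROWS is a JSON object of lists of equal length, an entry for each row: "translation": the shift along the world's x, y, z in mm, a list of three; "yaw": the turn about the world's z in rad; "gripper": the closure in counts, from 0 (fully open) to 255 (shut). A call has 1 to 5 rows; each row is the pose to reach, as a shift and turn from the pose measured when the call began; what a row does not reach only later rows make up. A row lasts 1/12 s, in which the tool goes at most 41.7 mm and 7.16 degrees, less where a joint would pass 70% of its speed; a pose out of reach is approached as far as the arm can. A call with a gripper value outside its range is refused whole. The fingers move at their own pace and stop on an object; FORCE is the grip in N (left out, the last holds). Time passes only in rows, so rows that repeat a pose let the fingers close. It gives the time, the measured TCP pose, the force and the opening at its end, in the units of the state.
- ctrl.get_obs(): the state, without advancing time (a new reading comes with each control period).
- ctrl.camera(name): name is "scene" or "top"; returns a dict with "pixels" (480x640x3 uint8, red, green, blue), "depth" (480x640 float32, m along the optical axis (not along the pixel's ray), 0 where there is no reading), "fx", "fy", "cx", "cy" (pixels), "dist" ([k1, k2, p1, p2, k3] as OpenCV has them; the pictures are not rectified), "R" (3x3) and "t" (3): a world point X has camera coordinates R X + t. Camera axes: x right, y down, z forward; pixel columns grow to the right and rows downward; lengths in m; the calibration is good to about 2 mm. A picture is of the moment at which its call begins.
- ctrl.hand_in(): hands the job in, once; it reports no verdict.
The state is a dict: "time_s": time; "qpos": joint angles; "joint_vel": joint speeds; "tau": joint torques, N m; "ee_pos": TCP position; "eef_rot": TCP orientation; "force": force on the tool from outside, world axes, zero at the start; "moment": the same for the moment, N m; "grip_width": finger opening in m.
Only numpy, scipy, OpenCV 4.12 (cv2) and the standard library are available. Lean on these libraries where they do the work, as an engineer would, in place of code of your own. Each camera call takes 0.05 s, during which the arm holds its last target. There are 200 camera calls.

TASK

Close the slip-casting mould clamp: swing its bar fully down so the fork straddles the drilled stud, then push the straight leg of the R-clip through the stud's cross-hole until its bow springs over and sits around the stud. Let go of everything and leave the bowl, jar and brush where they are.

Things in the scene. Friction and masses are not known exactly. Their poses are not given: they have to be found in the camera images.
- clamp: Bench clamp with a two-part white plaster mould, fixed to the table. Origin: centre of the underside of its 250 x 120 x 8 mm base; x runs from the stud end (-x) to the hinge end (+x), z up. Mould 110 x 109 mm, centred 5 mm towards +x, top at z = 74 mm; hinge ears up to z = 94 at x = 88 to 112 mm. The bar's hinge line is parallel to y at x = 100, z = 82 mm.
- stud (a point): On the axis of the upright steel stud (22 mm diameter), at the height of its cross-hole's centre, 104 mm above the table and 90 mm towards -x from the clamp's origin. Axes: those of the clamp, NOT of the hole. The hole, 8.5 x 8.5 mm, is level and goes right through the axis. One mouth looks towards the clamp's -x, up to 0.65 rad to either side: look or feel for it.
- stud_top (a point): Top end of the stud on its axis, 117 mm above the table; a dark witness line across it runs along the hole. The stud turns about its upright axis in its seat with light friction (0.03 N m) between stops at 0.75 rad either way; a leg that catches the edge of the hole's mouth turns it into line. Axes: those of the clamp, they do not turn with the stud.
- bar_handle (a point): Middle of the bar's cross handle, a round rod 12 mm in diameter and 80 mm long, parallel to the clamp's y, 216 mm from the hinge line. When the bar is down it lies 36 mm in front (-x) of the stud axis, 82 mm above the table.
- bar (a joint): Angle of the clamp bar in rad: 0 = fully down (level, its top face 86 mm above the table, 18 mm under the hole's centre), positive = raised; starts raised 0.5 to 0.95. It stays where it is left; pressing the handle down takes only about 1 to 3 N.
- clip: R-clip, 55 to 100 g, starts flat on the table left or right of the clamp. Black moulded grip block 28 (x) x 24 (y) x 20 (z) mm; origin: centre of the block's underside; z up. Steel wire 6 mm thick, its centre 3 mm above the block's underside. Straight leg along +x, y = 0; springy leg beside it on the +y side: narrow at x = 32, bow at x = 46, narrow at x = 60, lip flared to y = 16.5 at x = 74 mm.
- leg_tip (a point): Tip of the straight leg, (88, 0, 3) mm in the clip's frame; the last 10 mm taper from 6 to 3 mm.
- clip_seat (a point): Centre of the clip's bow on the straight leg: (46, 0, 3) mm in the clip's frame. In the seated clip it lies on the stud axis at the hole's height.
- bow (a joint): Spring angle of the bowed leg, rad: 0 relaxed, about 0.11 spread over the stud. Once in the hole the leg runs free; the lip meets the stud when the stud axis is about 74 mm from the clip's origin, then it takes some 6 to 12 N until, with the stud at about 60 mm, the bow snaps over and the clip draws itself home.
- bowl: Bystander: terracotta bowl, 110 mm across, 50 mm high; origin under its centre. It and the clip start on opposite sides of the clamp.
- jar: Bystander: white jar, 64 mm across, 85 mm high; origin under its centre.
- brush: Bystander: brush lying on the table.
Things that resemble listed ones, but are neither listed nor needed, are in the scene too. What is shaped like the clip but blue is not meant.

How it is judged:
On the way, in this order (a step that is already met when the one before it is completed fails the run):
1. the bar is fully down (value of joint bar below 0.04 rad), for 0.1 s.
2. the straight leg is in the stud's cross-hole (x of stud in the frame of clip between 0.04 and 0.082 m and y of stud in the frame of clip between -0.005 and 0.005 m and z of stud in the frame of clip between -0.003 and 0.009 m), for 0.1 s.
At the end, for the whole second after the job is handed in: The bar is within 0.04 rad of fully down; the clip's seat point is within 6 mm of the stud axis at the hole's height with the bow sprung back (under 0.05 rad), the clip lies level within 0.4 rad (a little droop is natural) and rests there, released (value of joint bar below 0.04 rad and distance between clip_seat and stud below 0.006 m and value of joint bow below 0.05 rad and angle between clip's own z axis and vertical below 0.4 rad and linear speed of clip below 0.02 m/s); the robot touches nothing.
It fails at once if the bowl, jar or brush is moved by more than 30 mm (distance of any of bowl, jar, brush from where it was at the start of the episode above 0.03 m).
It also fails if it takes over 64 s, if anything falls off the work surface, if the arm or the gripper's body presses on something with over 40 N, if the wrist force passes 120 N, or if a joint passes its speed limit or range.

## Working session

There is one attempt and no reset: what is moved stays moved. The work goes in short steps, Python scripts to look and compute and a shell command to move; the robot and the scene stay as the last step left them, time stands still between calls to the robot, and variables do not carry over. Pictures are saved under pics/ and viewed, about 8 in all and at most 12, crops included, and the job is handed in when it is done.

```bash
mkdir -p pics; cat > h.py <<'E'
import numpy as np, cv2
from station import ctrl
def cam(n):
    c=ctrl.camera(n); c['K']=np.array([[c['fx'],0,c['cx']],[0,c['fy'],c['cy']],[0,0,1.]]); c['d']=np.array(c['dist'],float); c['R']=np.array(c['R']); c['t']=np.array(c['t']).ravel(); return c
def ray(c,uv):
    p=cv2.undistortPoints(np.array(uv,float).reshape(-1,1,2),c['K'],c['d']).reshape(-1,2)
    return -c['R'].T@c['t'], np.c_[p,np.ones(len(p))]@c['R']
def plane(c,uv,z):
    o,d=ray(c,uv); return o+d*((z-o[2])/d[:,2])[:,None]
def dep(c,uv):
    o,d=ray(c,uv); uv=np.array(uv,int).reshape(-1,2); return o+d*c['depth'][uv[:,1],uv[:,0]][:,None]
def proj(c,X):
    return cv2.projectPoints(np.array(X,float).reshape(-1,1,3),cv2.Rodrigues(c['R'])[0],c['t'],c['K'],c['d'])[0].reshape(-1,2)
def save(c,f,box=None,s=1):
    im=c['pixels'][:,:,::-1]
    if box: im=im[box[1]:box[3],box[0]:box[2]]
    cv2.imwrite('pics/'+f,cv2.resize(im,None,fx=s,fy=s,interpolation=cv2.INTER_CUBIC))
E
python3 - <<'E'
from h import *
for n in('scene','top'):
    c=cam(n); save(c,n+'0.png'); print(n,-c['R'].T@c['t'],c['R'][2],c['fx'])
    np.savez('pics/%s0.npz'%n,**c)
print(ctrl.get_obs())
E
```

```text
scene [ 1.30005382 -0.20143718  0.82538772] [-0.70514539  0.15670338 -0.69153021] 528.1047969684862
top [ 0.36902186 -0.05395894  1.31309757] [ 0.17101354 -0.00592983 -0.98525084] 547.525600566396
{'time_s': 0.1, 'qpos': array([ 1.12339825e+00,  3.00415185e-01,  1.52149089e+00, -1.29251470e-05,
        1.32067692e+00, -6.66265518e-02]), 'joint_vel': array([-0.00098396, -0.00056179, -0.00295136, -0.00159068, -0.00024596,
       -0.00083813]), 'tau': array([ 1.69359486e-03, -5.32646227e+01, -3.53281295e+01,  7.09209172e-02,
        2.34620506e-02, -8.89117609e-05]), 'ee_pos': array([0.20433296, 0.51042001, 0.22395514]), 'eef_rot': array([-3.14060368e+00, -5.34419828e-05,  2.76082431e+00]), 'force': array([0.23081419, 0.0120861 , 0.00102217]), 'moment': array([ 0.02823436, -0.07289133,  0.01293004]), 'grip_width': 0.09396392677404955}
```

View pics/scene0.png

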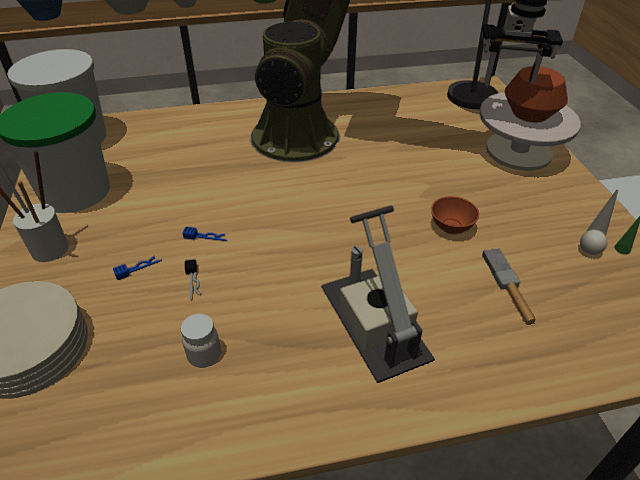

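View pics/top0.png

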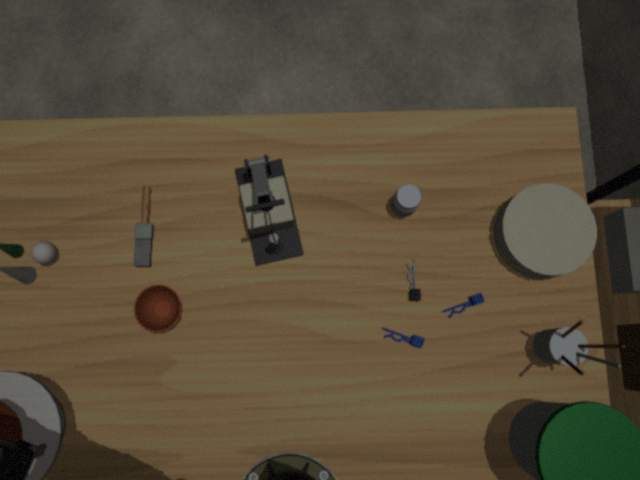

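Scene picture: the black clip is at (191,266), with blue look-alikes at (123,271) and (190,233). The clamp is around (380,310) with its stud at (356,262), the bowl at (455,215), the jar at (200,340) and the brush at (510,285). In the top picture the clip is at (414,295), its leg pointing up (+x), with blue ones at (476,299) and (417,341). The clamp base spans about (236,167) to (302,256). I choose the black one and check it in a close crop.

```bash
python3 - <<'E'
from h import *
t=dict(np.load('pics/top0.npz')); s=dict(np.load('pics/scene0.npz'))
def crop(c,b,k):
    return cv2.resize(c['pixels'][b[1]:b[3],b[0]:b[2],::-1],(b[2]*k-b[0]*k,b[3]*k-b[1]*k),interpolation=cv2.INTER_CUBIC)
A=crop(t,(225,145,325,275),4); B=crop(t,(385,245,445,310),4); C=crop(s,(165,245,225,310),4)
im=np.zeros((520,660,3),np.uint8); im[:520,:400]=A; im[:260,410:650]=B; im[260:520,410:650]=C
cv2.imwrite('pics/crop1.png',np.clip(im*1.8,0,255).astype(np.uint8))
print(plane(t,[(236,167),(283,160),(302,256),(255,264)],.008).round(4))
hsv=cv2.cvtColor(t['pixels'],cv2.COLOR_RGB2HSV); print(hsv[295,414],hsv[280,411],hsv[320,414])
sub=t['pixels'][255:310,395:430].astype(int)
m=(sub.max(2)-sub.min(2))<25
blk=m&(sub.max(2)<35)
for k,mm in(('blk',blk),('wire',m&~blk)):
    v,u=np.nonzero(mm); print(k,len(u),u.mean()+395,v.mean()+255, v.min()+255,v.max()+255)
for r in range(0,55): print(''.join('#' if blk[r,x] else 'o' if m[r,x] else '.' for x in range(35)),r+255)
E
```

```text
[[ 8.042e-01  1.172e-01  8.000e-03]
 [ 8.195e-01  2.000e-04  8.000e-03]
 [ 5.765e-01 -4.150e-02  8.000e-03]
 [ 5.598e-01  7.200e-02  8.000e-03]]
[60 29 26] [12 16 81] [ 17 105 112]
blk 92 414.20652173913044 294.5652173913044 290 299
wire 208 412.2019230769231 278.7980769230769 260 300
................................... 255
................................... 256
................................... 257
................................... 258
................................... 259
..................oo............... 260
..................oo............... 261
..................oo............... 262
..................oo............... 263
...........ooo....oo............... 264
............ooo...oo............... 265
............ooo..ooo............... 266
............oooo.oooo.............. 267
.............oooooooo.............. 268
..............ooooooo.............. 269
..............ooooooo.............. 270
..............ooooooo.............. 271
.............ooo..ooo.............. 272
............oooo..ooo.............. 273
............ooo...ooo.............. 274
............oo
[... 685 characters left out ...]
#####o.......... 292
..............o#########o.......... 293
..............o##########o......... 294
..............o##########o......... 295
..............o##########o......... 296
...............#########oo......... 297
..............o#########oo......... 298
..............o#########o.......... 299
...............ooooooooo........... 300
................................... 301
................................... 302
................................... 303
................................... 304
................................... 305
................................... 306
................................... 307
................................... 308
................................... 309
```

View pics/crop1.png

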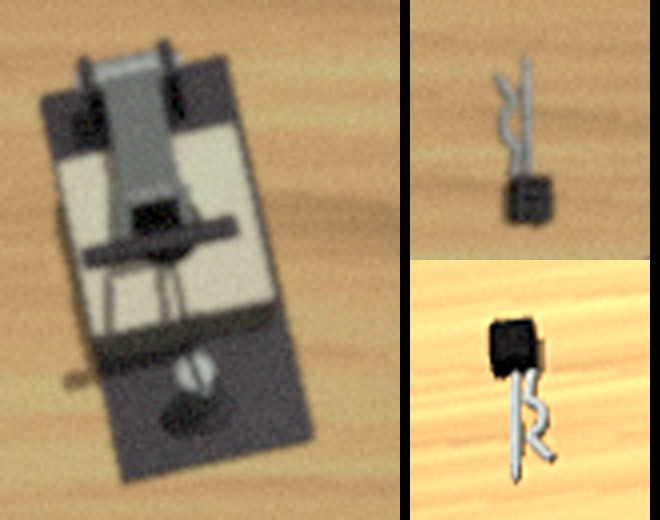

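The close crop shows the clip is black with its springy leg on +y and the leg along about +x. The stud top is at about top pixel (274,238), its witness line running down-right. Next: metric poses.

```bash
python3 - <<'E'
from h import *
t=dict(np.load('pics/top0.npz')); s=dict(np.load('pics/scene0.npz'))
yaw=.176; o=np.array([.690,.037]); ex=np.array([np.cos(yaw),np.sin(yaw)])
print('stud pred',o-.09*ex,'top meas',plane(t,[(273.8,238.3)],.117), 'scene', plane(s,[(356,250)],.117))
w=plane(t,[(225+188/4,145+355/4),(225+207/4,145+392/4)],.117); d=w[0]-w[1]; print('witness yaw',np.arctan2(d[1],d[0]))
# clip
L=plane(t,[(413.5,260),(413.8,266),(414.3,276),(415.3,288)],.003); print(L.round(4)); d=L[0]-L[-1]; print('leg yaw',np.arctan2(d[1],d[0]))
print('block top ctr',plane(t,[(414.2,294.7)],.018))
sub=s['pixels'][245:310,165:225].astype(int); b=sub.max(2)<45; v,u=np.nonzero(b); print('scene blk',len(u),plane(s,[(u.mean()+165,v.mean()+245)],.012))
print('scene tip',plane(s,[(165+106/4,245+222/4)],.003),'top tip',L[0])
# handle: two rays
o1,d1=ray(t,[(265,205.5)]); o2,d2=ray(s,[(372.5,214.5)])
A=np.c_[d1[0],-d2[0]]; k=np.linalg.lstsq(A,o2-o1,rcond=None)[0]
p1=o1+k[0]*d1[0];p2=o2+k[1]*d2[0]; print('handle',p1,p2)
p=(p1+p2)/2; q=(p[:2]-o)@ex; print('clampx',q,'r',np.hypot(.1-q,p[2]-.082),'ang',np.arctan2(p[2]-.082,.1-q))
print(dep(t,[(265,205),(274,238)]),dep(s,[(372,214)]))
print('jar,bowl',plane(t,[(407,199)],.085),plane(t,[(158,309)],.05))
E
```

```text
stud pred [0.60139033 0.02124165] top meas [[0.60057567 0.01921805 0.117     ]] scene [[0.60708602 0.01949559 0.117     ]]
witness yaw 0.45076987282985626
[[ 0.5607 -0.311   0.003 ]
 [ 0.5461 -0.3109  0.003 ]
 [ 0.5218 -0.3107  0.003 ]
 [ 0.4928 -0.3114  0.003 ]]
leg yaw 0.005963341629567421
block top ctr [[ 0.47557807 -0.30492236  0.018     ]]
scene blk 145 [[ 0.48136431 -0.30662978  0.012     ]]
scene tip [[ 0.56995671 -0.30869117  0.003     ]] top tip [ 0.56074205 -0.3109918   0.003     ]
handle [0.64537926 0.02874364 0.23668911] [0.64612659 0.0319404  0.2371266 ]
clampx -0.04472931067385916 r 0.21199768097437327 ang 0.8193546699854464
[[0.64409318 0.02803846 0.24571707]
 [0.60021771 0.01844264 0.12228521]] [[0.6523968  0.02872354 0.24404878]]
jar,bowl [[ 0.69162006 -0.28807917  0.085     ]] [[0.45495299 0.29130548 0.05      ]]
```

Clamp yaw is about 0.176, the stud at (0.601, 0.020), the handle at (0.646, 0.030, 0.237) with its bar at 0.82 rad, and the clip at about (0.478, -0.307) with yaw about 0. Now I go above the handle with the fingers shut.

```bash

python3 -m creep '{"translation":[[30,-32,40],[60,-64,80],[85,-92,90],[110,-120,90],[135,-148,90]],"yaw":[0.1,0.2,0.3,0.4,0.5],"gripper":[255,255,255,255,255]}' 20
python3 -m creep '{"translation":[[25,-28,0],[50,-56,0],[77,-84,0],[104,-112,0],[130,-140,0]],"yaw":[0.05,0.05,0.05,0.05,0.05],"gripper":[255,255,255,255,255]}'
python3 -m creep '{"translation":[[25,-28,0],[50,-56,0],[77,-84,0],[104,-112,0],[130,-140,0]],"yaw":[0,0,0,0,0],"gripper":[255,255,255,255,255]}'
```

```text
time_s: 0.52
ee_pos: [0.3272, 0.3758, 0.314]
eef_rot: [3.141, 0.002, -3.017]
force: [1.0, 0.5, 0.1]
grip_width: 0.064
time_s: 0.93
ee_pos: [0.4581, 0.2341, 0.3138]
eef_rot: [3.141, 0.002, -2.967]
force: [0.1, 1.8, 0.6]
grip_width: 0.0307
time_s: 1.35
ee_pos: [0.5892, 0.0924, 0.3135]
eef_rot: [3.141, 0.001, -2.967]
force: [0.6, 0.7, 0.8]
grip_width: 0.0011
```

```bash

python3 -m creep '{"translation":[[25,-30,0],[50,-60,0],[55,-63,-15],[55,-63,-30],[55,-63,-38]],"yaw":[0,0,0,0,0],"gripper":[255,255,255,255,255]}'
python3 - <<'E'
import numpy as np
for th in np.arange(.82,-.01,-.08):
    x=.1-.216*np.cos(th); z=.082+.216*np.sin(th)
    print(round(th,2),(np.array([.690,.037])+x*np.array([.9846,.175])).round(4),round(z+.025,4))
E
```

```text
time_s: 1.77
ee_pos: [0.644, 0.0286, 0.2727]
eef_rot: [3.14, -0.002, -2.968]
force: [0.8, -0.1, -0.4]
grip_width: 0.0003
0.82 [0.6434 0.0287] 0.2649
0.74 [0.6314 0.0266] 0.2526
0.66 [0.6204 0.0246] 0.2394
0.58 [0.6106 0.0229] 0.2254
0.5 [0.6018 0.0213] 0.2106
0.42 [0.5943 0.02  ] 0.1951
0.34 [0.588  0.0189] 0.179
0.26 [0.5829 0.018 ] 0.1625
0.18 [0.5792 0.0173] 0.1457
0.1 [0.5768 0.0169] 0.1286
0.02 [0.5758 0.0167] 0.1113
```

```bash

python3 -m creep '{"translation":[[-3,0,-10],[-8,-1,-16],[-13,-2,-22],[-18,-3,-29],[-24,-4,-35]],"yaw":[0,0,0,0,0],"gripper":[255,255,255,255,255]}'
python3 -m creep '{"translation":[[-5,-1,-7],[-10,-2,-14],[-14,-2,-21],[-19,-3,-28],[-23,-4,-35]],"yaw":[0,0,0,0,0],"gripper":[255,255,255,255,255]}'
```

```text
time_s: 2.18
ee_pos: [0.6195, 0.0248, 0.2382]
eef_rot: [3.141, -0.002, -2.967]
force: [1.6, -0.2, 1.8]
grip_width: 0.0004
time_s: 2.6
ee_pos: [0.5962, 0.0212, 0.203]
eef_rot: [3.141, -0.001, -2.967]
force: [0.8, 1.0, 1.5]
grip_width: 0.0006
```

```bash
python3 - <<'E'
from h import *
c=cam('scene'); save(c,'s1.png',(280,150,480,390),2.5)
E
```

```text
(no output)
```

View pics/s1.png

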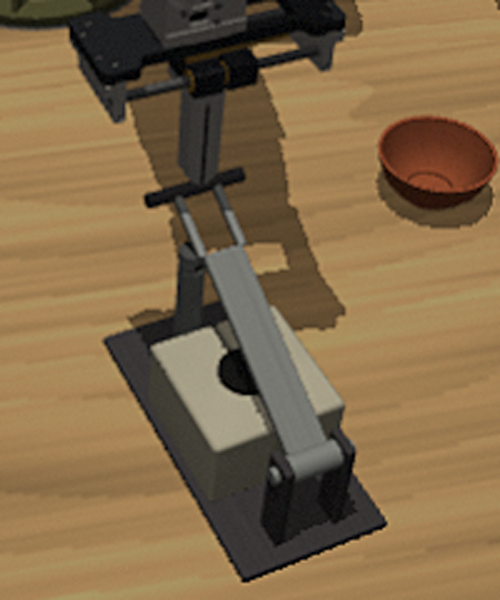

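The crop shows the fingertips on the handle at (195,185), the bar about half down and moving with them. Continuing along the arc.

```bash

python3 -m creep '{"translation":[[-4,-1,-9],[-7,-2,-18],[-10,-2,-27],[-13,-3,-36],[-15,-3,-45]],"yaw":[0,0,0,0,0],"gripper":[255,255,255,255,255]}'
python3 -m creep '{"translation":[[-1,0,-10],[-3,-1,-20],[-5,-1,-30],[-5,-1,-40],[-5,-1,-47]],"yaw":[0,0,0,0,0],"gripper":[255,255,255,255,255]}'
python3 -m creep '{"translation":[[0,0,-3],[0,0,-5],[0,0,-7],[0,0,-9],[0,0,-9]],"yaw":[0,0,0,0,0],"gripper":[255,255,255,255,255]}'
```

```text
time_s: 3.07
ee_pos: [0.58, 0.0179, 0.1556]
eef_rot: [3.141, -0.004, -2.967]
force: [-1.1, -1.0, 0.8]
grip_width: 0.0004
time_s: 3.48
ee_pos: [0.5746, 0.0169, 0.1071]
eef_rot: [3.14, -0.005, -2.967]
force: [-0.9, -0.1, 3.5]
grip_width: 0.0005
time_s: 3.9
ee_pos: [0.5754, 0.0169, 0.105]
eef_rot: [3.141, -0.001, -2.967]
force: [-36.4, -0.3, 75.9]
grip_width: 0.0007
```

```bash

python3 -m creep '{"translation":[[0,0,20],[-15,0,60],[-30,-30,80],[-40,-65,80],[-50,-100,80]],"yaw":[0,0,0,-0.1,-0.17],"gripper":[255,255,0,0,0]}'
python3 -m creep '{"translation":[[-10,-35,0],[-20,-70,0],[-30,-105,0],[-40,-140,0],[-45,-180,0]],"yaw":[0,0,0,0,0],"gripper":[0,0,0,0,0]}'
python3 - <<'E'
from h import *
c=cam('scene'); s=c
save(c,'s2.png',(160,190,440,390),2.8)
t=cam('top'); np.savez('pics/top2.npz',**t)
A=cv2.resize(t['pixels'][220:275,245:310,::-1],None,fx=8,fy=8,interpolation=cv2.INTER_CUBIC)
cv2.imwrite('pics/t2.png',np.clip(A*1.8,0,255).astype(np.uint8))
print(ctrl.get_obs()['ee_pos'])
E
```

```text
time_s: 4.32
ee_pos: [0.5254, -0.0839, 0.1863]
eef_rot: [-3.141, 0.002, -3.14]
force: [1.3, -0.8, -0.3]
grip_width: 0.0174
time_s: 4.73
ee_pos: [0.4795, -0.2652, 0.1862]
eef_rot: [-3.141, 0.002, -3.139]
force: [1.1, -0.2, 0.2]
grip_width: 0.0504
[ 0.47931177 -0.26829294  0.18585392]
```

View pics/s2.png

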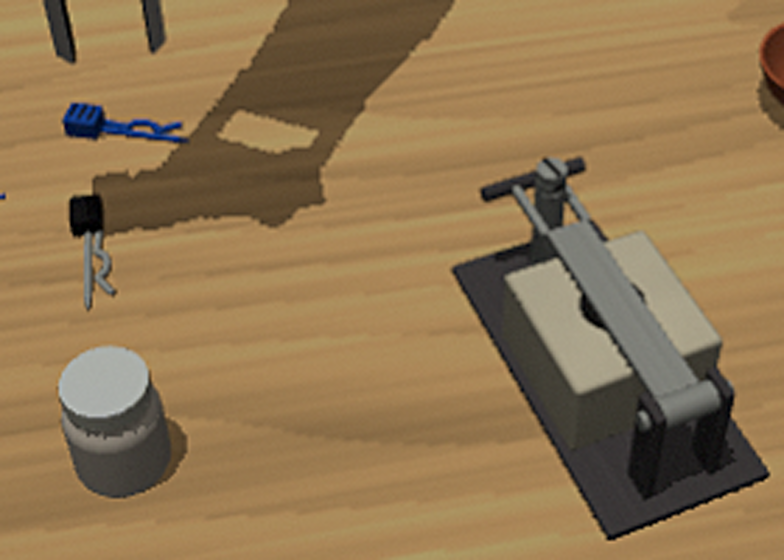

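View pics/t2.png

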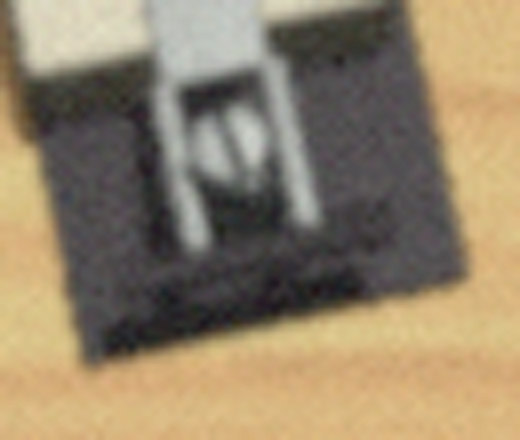

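The bar is fully down with the fork astride the stud. The stud top is at about top pixel (273.9,238.1), with the witness line tilted about 0.35 in the image. I measure the line and refine the clip at the same time.

```bash

python3 -m creep '{"translation":[[0,-25,0],[-1,-39,-30],[-1,-39,-65],[-1,-39,-100],[-1,-39,-115]],"yaw":[0,0,0,0,0],"gripper":[40,40,40,40,40]}'
python3 - <<'E'
from h import *
t=cam('top'); s=cam('scene')
def line(c,ctr,r):
    g=cv2.cvtColor(c['pixels'],cv2.COLOR_RGB2GRAY).astype(float)
    G=cv2.resize(g,None,fx=1,fy=1)
    # map top disc to metric grid 0.25 mm
    n=60; xs=(np.arange(n)-n/2)*.0005
    P=np.array([[ctr[0]+x,ctr[1]+y,.117] for x in xs for y in xs]); uv=proj(c,P).astype(np.float32)
    return cv2.remap(g.astype(np.float32),uv[:,0].reshape(n,n),uv[:,1].reshape(n,n),cv2.INTER_CUBIC),xs
for n,c,uv in(('top',t,(273.9,238.1)),('scene',s,(356.4,251.4))):
    ctr=plane(c,[uv],.117)[0]; I,xs=line(c,ctr,.011)
    X,Y=np.meshgrid(xs,xs,indexing='ij'); m=np.hypot(X,Y)<.0085
    w=np.clip(np.percentile(I[m],60)-I,0,None)*m
    mx,my=(w*X).sum()/w.sum(),(w*Y).sum()/w.sum()
    C=np.cov(np.c_[X[m],Y[m]].T,aweights=w[m]); e,v=np.linalg.eigh(C); v=v[:,1]*np.sign(v[0,1])
    # brightest disc centre
    b=(I>np.percentile(I[m],50)*.8)&(np.hypot(X,Y)<.014)
    print(n,ctr,'line yaw',np.arctan2(v[1],v[0]),e*1e6,'line ctr',ctr[:2]+[mx,my],'disc',ctr[:2]+[X[b].mean(),Y[b].mean()])
sub=s['pixels'][245:310,165:225].astype(int); b=sub.max(2)<45; v,u=np.nonzero(b); print('scene blk',len(u),plane(s,[(u.mean()+165,v.mean()+245)],.011))
save(s,'s3.png',(160,190,260,320),4)
E
```

```text
time_s: 5.25
ee_pos: [0.4769, -0.3059, 0.0661]
eef_rot: [3.14, -0.002, 3.139]
force: [0.2, 1.0, -1.0]
grip_width: 0.0786
top [0.60102295 0.01898944 0.117     ] line yaw 0.4068764219622316 [ 4.32694155 24.81388521] line ctr [0.59998186 0.01920496] disc [0.60262391 0.01933621]
scene [0.61094829 0.01926941 0.117     ] line yaw -0.3599296366135389 [12.97637048 24.41935572] line ctr [0.61178259 0.020836  ] disc [0.60742696 0.01994045]
scene blk 191 [[ 0.47092781 -0.31176384  0.011     ]]
```

View pics/s3.png

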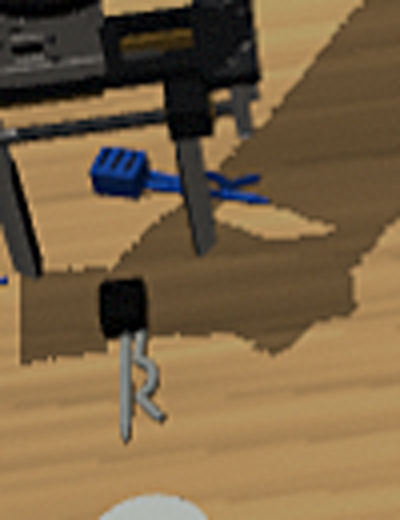

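The crop shows the jaws evenly either side of the block at (123,308), so I descend and grip.

```bash

python3 -m creep '{"translation":[[1,-1,-20],[1,-1,-35],[1,-1,-44],[1,-1,-45],[1,-1,-45]],"yaw":[0,0,0,0,0],"gripper":[40,40,40,40,40]}' 45
python3 -m creep '{"translation":[[0,0,0],[0,0,0],[0,0,0],[0,0,0],[0,0,0]],"yaw":[0,0,0,0,0],"gripper":[255,255,255,255,255]}' 45
python3 -m creep '{"translation":[[0,0,0],[0,0,0],[0,0,0],[0,0,0],[0,0,0]],"yaw":[0,0,0,0,0],"gripper":[255,255,255,255,255]}' 45
```

```text
time_s: 5.77
ee_pos: [0.4788, -0.3071, 0.0236]
eef_rot: [3.14, -0.002, 3.139]
force: [-0.4, -0.2, 0.5]
grip_width: 0.0794
time_s: 6.18
ee_pos: [0.4789, -0.3071, 0.0239]
eef_rot: [3.14, -0.001, 3.139]
force: [0.1, -0.4, -1.4]
grip_width: 0.0496
time_s: 6.6
ee_pos: [0.4789, -0.3072, 0.0239]
eef_rot: [3.14, -0.001, 3.139]
force: [0.5, 0.5, 0.4]
grip_width: 0.0235
```

```bash

python3 -m creep '{"translation":[[0,0,25],[0,0,60],[0,20,95],[0,50,101],[0,85,101]],"yaw":[0,0,0,0.1,0.2],"gripper":[255,255,255,255,255]}'
python3 -m creep '{"translation":[[0,35,0],[0,70,0],[0,105,0],[0,140,0],[0,165,0]],"yaw":[0.1,0.2,0.2,0.2,0.2],"gripper":[255,255,255,255,255]}'
python3 -m creep '{"translation":[[0,15,0],[0,25,0],[0,28,0],[0,28,0],[0,28,0]],"yaw":[0,0,0,0,0],"gripper":[255,255,255,255,255]}'
python3 - <<'E'
from h import *
t=cam('top');s=cam('scene'); o=ctrl.get_obs(); print(o['ee_pos'],o['eef_rot'])
A=cv2.resize(t['pixels'][215:295,245:325,::-1],(480,480),interpolation=cv2.INTER_CUBIC)
B=cv2.resize(s['pixels'][190:290,265:365,::-1],(480,480),interpolation=cv2.INTER_CUBIC)[:,:300]
cv2.imwrite('pics/x4.png',np.clip(np.hstack([np.clip(A*1.7,0,255),np.clip(B*1.,0,255)]),0,255).astype(np.uint8)[:, :780])
E
```

```text
time_s: 7.02
ee_pos: [0.4796, -0.2225, 0.1276]
eef_rot: [-3.14, 0.002, -2.941]
force: [0.5, 0.8, -1.4]
grip_width: 0.0237
time_s: 7.43
ee_pos: [0.4791, -0.0551, 0.1275]
eef_rot: [-3.14, 0.002, -2.741]
force: [0.1, 0.2, -0.9]
grip_width: 0.0236
time_s: 7.85
ee_pos: [0.4792, -0.0278, 0.1275]
eef_rot: [-3.14, 0.002, -2.741]
force: [-0.1, -0.2, -1.6]
grip_width: 0.0239
[ 0.47916634 -0.02802095  0.12750734] [-3.13989157e+00  2.13771309e-03 -2.74171980e+00]
```

View pics/x4.png

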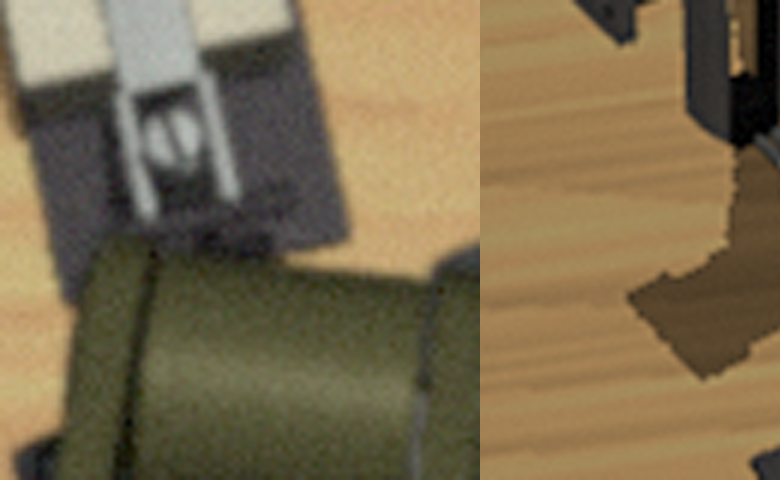

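In the left half the stud top is at (175,137) in the crop with its witness line visible, and the arm hides the clip in the top view. The scene crop missed the clip; I look again a little to the right.

```bash

python3 -m creep '{"translation":[[0,0,-1.5],[0,0,-3],[0,0,-3]],"yaw":[0,0,0],"gripper":[255,255,255]}'
python3 - <<'E'
from h import *
s=cam('scene'); o=ctrl.get_obs(); print(o['ee_pos'],o['eef_rot']); np.savez('pics/s5.npz',**s)
save(s,'s5.png',(305,200,405,275),8)
E
```

```text
time_s: 8.2
ee_pos: [0.479, -0.0284, 0.1241]
eef_rot: [-3.14, 0.002, -2.742]
force: [0.2, -0.0, -0.6]
grip_width: 0.0231
[ 0.47906875 -0.02830319  0.12427762] [-3.14008191e+00  1.80414178e-03 -2.74219883e+00]
```

View pics/s5.png

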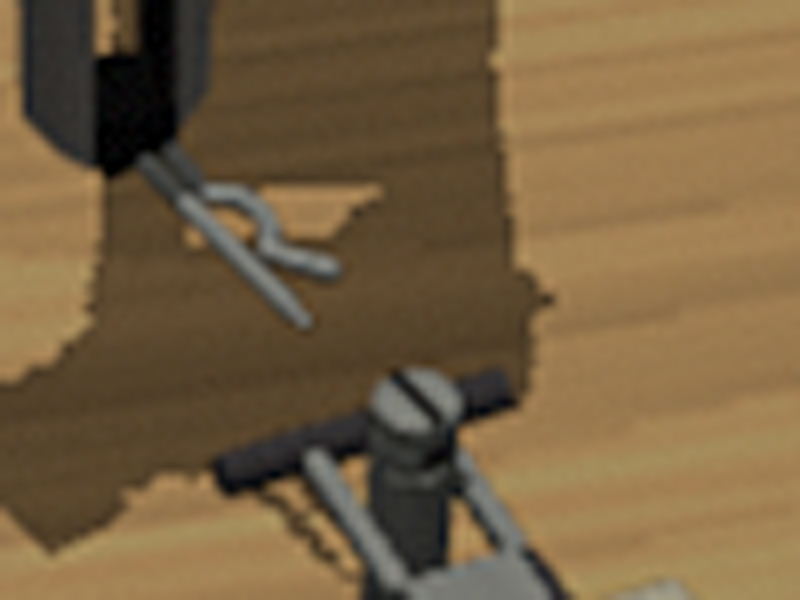

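The crop shows the leg from (150,160) to its tip (307,324). The stud-top disc is centred at about (416,399) and its witness line runs (397,373) to (440,422), nearly parallel to the leg. Now the numbers.

```bash
python3 - <<'E'
from h import *
s=dict(np.load('pics/s5.npz')); f=lambda p:[(305+(x+.5)/8-.5,200+(y+.5)/8-.5) for x,y in p]
L=plane(s,f([(150,160),(185,200),(245,260),(307,324)]),.1034)
W=plane(s,f([(397,373),(440,422)]),.117); S=plane(s,f([(416,399)]),.117)[0]
a=lambda d:np.arctan2(d[1],d[0])
print(L,W,S); print('leg',a(L[-1]-L[0]),'wit',a(W[1]-W[0]))
# hole mouth? lateral offset & distance
for y in(a(L[-1]-L[0]),a(W[1]-W[0]),.4):
    e=np.array([np.cos(y),np.sin(y)]);n=np.array([-e[1],e[0]]); d=S[:2]-L[-1,:2]; print(y,'along',d@e,'lat',d@n)
e=np.array([np.cos(.4),np.sin(.4)]); print('TCP + 88mm', np.array([.479,-.0283])+.088*e)
E
```

```text
[[ 0.49254904 -0.0197803   0.1034    ]
 [ 0.50962889 -0.01426754  0.1034    ]
 [ 0.53498553 -0.00434482  0.1034    ]
 [ 0.56110439  0.0054285   0.1034    ]] [[0.59617868 0.01874723 0.117     ]
 [0.6145747  0.02455805 0.117     ]] [0.60580887 0.02094897 0.117     ]
leg 0.3523681716911588 wit 0.3059556522434368
0.3523681716911588 along 0.047314188186240426 lat -0.0008616183972685147
0.3059556522434368 along 0.04730321259252435 lat 0.001334491817858009
0.4 along 0.04721950038681257 lat -0.0031134503698135464
TCP + 88mm [0.56005337 0.00596881]
```

Leg and hole line up to about 1 mm after a -0.03 turn. I turn, then creep in, watching the force.

```bash

python3 -m creep '{"translation":[[5,2,0.5],[10,4,0.5],[16,6.2,0.5],[21,8.2,0.5],[25,9.7,0.5]],"yaw":[-0.03,-0.03,-0.03,-0.03,-0.03],"gripper":[255,255,255,255,255]}'
python3 -m creep '{"translation":[[3,1.2,0],[6,2.3,0],[9,3.5,0],[12,4.7,0],[14,5.4,0]],"yaw":[0,0,0,0,0],"gripper":[255,255,255,255,255]}'
python3 - <<'E'
from h import *
s=cam('scene'); o=ctrl.get_obs(); print(o['ee_pos'],o['eef_rot'],o['force']); np.savez('pics/s6.npz',**s)
save(s,'s6.png',(305,200,405,275),8)
E
```

```text
time_s: 8.67
ee_pos: [0.5047, -0.0183, 0.1247]
eef_rot: [-3.14, 0.002, -2.771]
force: [-0.1, 0.3, -0.3]
grip_width: 0.0236
time_s: 9.08
ee_pos: [0.519, -0.0128, 0.1247]
eef_rot: [-3.14, 0.002, -2.771]
force: [-0.4, 0.1, -0.8]
grip_width: 0.0238
[ 0.51914523 -0.01277807  0.12471568] [-3.14003525e+00  1.94944174e-03 -2.77133439e+00] [ 0.82553261  0.40781368 -1.6736316 ]
```

View pics/s6.png

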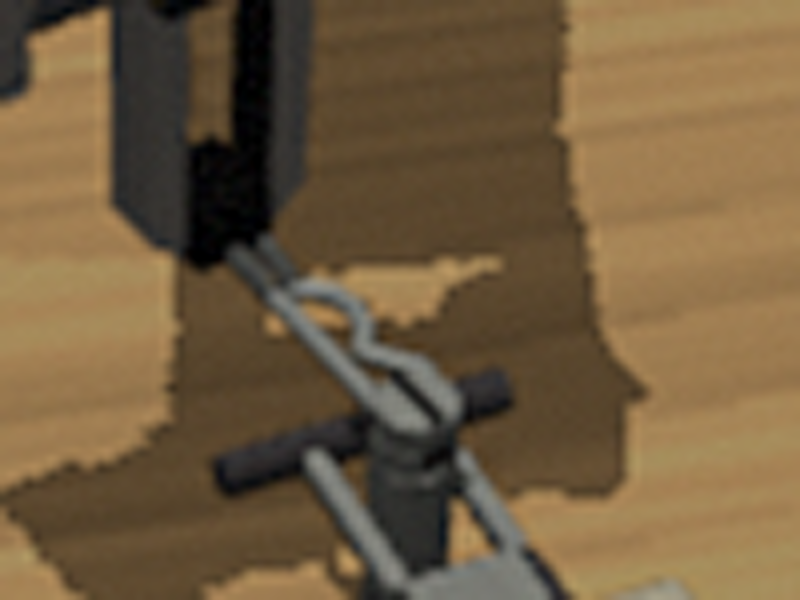

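The crop shows the leg entering behind the stud at (375,415) with no force, and the lip heading for the stud's +y flank at (440,375). I continue in small steps.

```bash

python3 -m creep '{"translation":[[2,0.8,0],[4,1.5,0],[6,2.3,0],[8,3.1,0],[9,3.5,0]],"yaw":[0,0,0,0,0],"gripper":[255,255,255,255,255]}' 58
python3 -m creep '{"translation":[[2,0.8,0],[4,1.5,0],[6,2.3,0],[8,3.1,0],[8,3.1,0]],"yaw":[0,0,0,0,0],"gripper":[255,255,255,255,255]}'
python3 - <<'E'
from h import *
o=ctrl.get_obs(); print(o['force'],o['moment'],o['eef_rot'])
E
```

```text
time_s: 9.55
ee_pos: [0.5284, -0.0092, 0.1247]
eef_rot: [-3.14, 0.002, -2.771]
force: [-0.8, 0.6, -1.1]
grip_width: 0.0237
time_s: 9.97
ee_pos: [0.5366, -0.0059, 0.1246]
eef_rot: [-3.14, 0.002, -2.771]
force: [0.4, 0.8, -0.9]
grip_width: 0.0236
[ 0.40455783  0.84252717 -0.86152104] [0.20405791 0.08960434 0.06959297] [-3.14021718e+00  1.89769139e-03 -2.77110400e+00]
```

```bash

python3 -m creep '{"translation":[[2,0.8,0],[4,1.5,0],[6,2.3,0],[6,2.3,0],[6,2.3,0]],"yaw":[0,0,0,0,0],"gripper":[255,255,255,255,255]}'
python3 -m creep '{"translation":[[2,0.8,0],[4,1.5,0],[6,2.3,0],[6,2.3,0],[6,2.3,0]],"yaw":[0,0,0,0,0],"gripper":[255,255,255,255,255]}'
```

```text
time_s: 10.38
ee_pos: [0.5421, -0.0034, 0.1242]
eef_rot: [-3.141, 0.0, -2.771]
force: [-5.1, 1.3, -1.0]
grip_width: 0.0237
time_s: 10.8
ee_pos: [0.5481, -0.0009, 0.124]
eef_rot: [3.142, -0.0, -2.771]
force: [-1.1, 3.1, -1.6]
grip_width: 0.0238
```

```bash

python3 -m creep '{"translation":[[2,0.8,0],[4,1.5,0],[4,1.5,0],[4,1.5,0]],"yaw":[0,0,0,0],"gripper":[255,255,255,255]}'
python3 -m creep '{"translation":[[2,0.8,0],[4,1.5,0],[4,1.5,0],[4,1.5,0]],"yaw":[0,0,0,0],"gripper":[255,255,255,255]}'
python3 - <<'E'
from h import *
s=cam('scene'); save(s,'s7.png',(305,200,405,275),8)
o=ctrl.get_obs(); print(o['force'],o['moment'])
E
```

```text
time_s: 11.13
ee_pos: [0.5527, 0.001, 0.1243]
eef_rot: [-3.141, 0.002, -2.771]
force: [2.7, 3.7, -1.2]
grip_width: 0.0231
time_s: 11.47
ee_pos: [0.5574, 0.0026, 0.1245]
eef_rot: [-3.141, 0.003, -2.771]
force: [3.6, 2.0, -1.5]
grip_width: 0.0234
[ 3.01870024  3.58699367 -1.77808578] [ 0.56488343 -0.73122756  0.0012188 ]
```

View pics/s7.png

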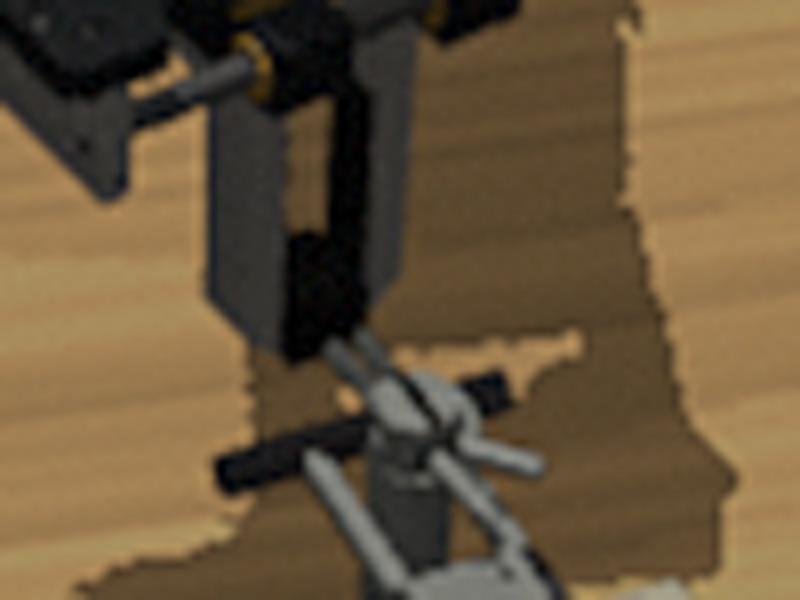

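The lip has emerged past the stud at (545,465) and the clip now pulls forward (+3 N), so it has snapped over. I follow it to zero force.

```bash

python3 -m creep '{"translation":[[1.5,0.6,0],[3,1.2,0],[3,1.2,0],[3,1.2,0]],"yaw":[0,0,0,0],"gripper":[255,255,255,255]}'
python3 -m creep '{"translation":[[1,0.4,0],[2,0.8,0],[2,0.8,0],[2,0.8,0]],"yaw":[0,0,0,0],"gripper":[255,255,255,255]}'
```

```text
time_s: 11.85
ee_pos: [0.5602, 0.0036, 0.1244]
eef_rot: [-3.141, 0.003, -2.771]
force: [0.3, -0.6, -0.1]
grip_width: 0.0234
time_s: 12.18
ee_pos: [0.5622, 0.0044, 0.1244]
eef_rot: [-3.141, 0.003, -2.771]
force: [0.3, -0.6, -1.5]
grip_width: 0.0236
```

```bash

python3 -m creep '{"translation":[[0,0,0],[0,0,0],[0,0,0],[0,0,0],[0,0,0]],"yaw":[0,0,0,0,0],"gripper":[120,120,120,120,120]}'
python3 -m creep '{"translation":[[0,0,0],[0,0,10],[0,0,30],[0,0,60],[0,0,90]],"yaw":[0,0,0,0,0],"gripper":[120,120,120,120,120]}'
python3 -m creep '{"translation":[[-15,-30,10],[-30,-65,10],[-40,-100,10],[-50,-135,10],[-50,-170,10]],"yaw":[0,0,0,0,0],"gripper":[120,120,120,120,120]}'
python3 -m creep '{"translation":[[-20,-35,0],[-30,-50,0],[-30,-50,0],[-30,-50,0],[-30,-50,0]],"yaw":[0,0,0,0,0],"gripper":[120,120,120,120,120]}'
python3 - <<'E'
from h import *
s=cam('scene'); t=cam('top'); np.savez('pics/s8.npz',**s); np.savez('pics/t8.npz',**t)
A=cv2.resize(t['pixels'][215:290,240:315,::-1],(400,400),interpolation=cv2.INTER_CUBIC)
B=cv2.resize(s['pixels'][215:280,325:390,::-1],(400,400),interpolation=cv2.INTER_CUBIC)
cv2.imwrite('pics/f8.png',np.hstack([np.clip(A*1.7,0,255).astype(np.uint8),B]))
E
```

```text
time_s: 12.6
ee_pos: [0.5623, 0.0044, 0.1244]
eef_rot: [-3.141, 0.003, -2.771]
force: [-0.1, -0.0, 0.3]
grip_width: 0.0492
time_s: 13.02
ee_pos: [0.5619, 0.0044, 0.2159]
eef_rot: [-3.141, 0.002, -2.771]
force: [0.4, -0.4, 0.8]
grip_width: 0.0495
time_s: 13.43
ee_pos: [0.5106, -0.167, 0.2273]
eef_rot: [-3.14, 0.003, -2.771]
force: [1.0, 0.1, -0.4]
grip_width: 0.0495
time_s: 13.85
ee_pos: [0.4809, -0.2165, 0.2278]
eef_rot: [-3.14, 0.003, -2.77]
force: [0.2, 0.9, 0.7]
grip_width: 0.0501
```

View pics/f8.png

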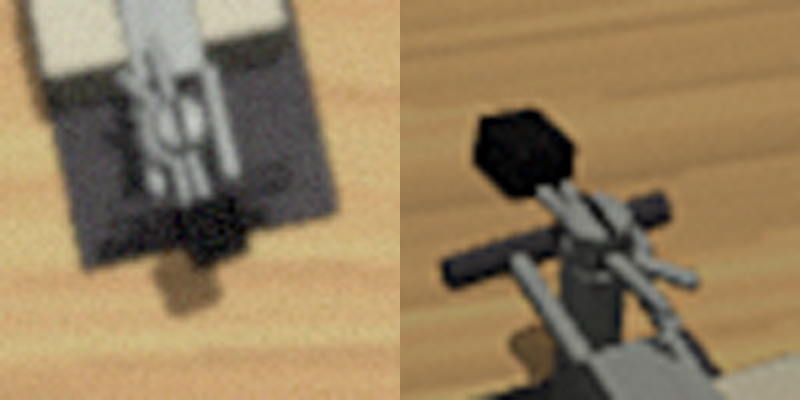

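The final view shows the block hanging in front with both legs through and past the stud, and the lip out beyond it at (690,280). The bow sits around the stud and the bar is down. A last numeric check of seat distance, rest and bystanders before handing in.

```bash
python3 - <<'E'
from h import *
t=dict(np.load('pics/t8.npz')); t0=dict(np.load('pics/top0.npz')); s=dict(np.load('pics/s8.npz'))
f=lambda p:[(240+(x+.5)/5.333-.5,215+(y+.5)/5.333-.5) for x,y in p]
g=lambda p:[(325+(x+.5)/6.154-.5,215+(y+.5)/6.154-.5) for x,y in p]
B=plane(t,f([(212,230)]),.12)[0]; S=plane(t,f([(180,125)]),.117)[0]; print('top: block-stud',np.linalg.norm((B-S)[:2]))
P=plane(s,g([(525,150)]),.11)[0]; Q=plane(s,g([(597,222)]),.117)[0]; print('scene: block-stud',np.linalg.norm((P-Q)[:2]), 'block depth z',dep(s,np.round(g([(525,140)])))[0], dep(t,np.round(f([(212,230)])))[0])
s2=cam('scene'); d=cv2.absdiff(s['pixels'],s2['pixels'])[215:280,325:390]; print('motion',d.mean(),d.max())
d=cv2.absdiff(t['pixels'],t0['pixels']).max(2)
for n,(u,v) in dict(bowl=(158,309),jar=(407,199),brush=(144,225)).items(): print(n,d[v-35:v+35,u-30:u+30].mean())
E
```

```text
top: block-stud 0.04688923773194136
scene: block-stud 0.043535007810491 block depth z [ 0.47487022  0.18933454 -0.00149421] [0.55660464 0.0085608  0.11290501]
motion 1.2772386587771203 14
bowl 9.49047619047619
jar 10.844285714285714
brush 10.294761904761904
```

```bash
python3 -c "
from station import ctrl
print(ctrl.hand_in())"
```

```text
the job is handed in; nothing more can be done
None
```

I closed the clamp and handed the job in after about 14 s of robot time; hand-in gives no verdict. I pressed the bar down by its handle, then picked up the black clip by its block. I pushed its leg through the stud's hole until the bow snapped over, then let go and moved clear.

**Last checks:**
- **Seating:** the block centre measures 47 mm from the stud axis in the top view and 43.5 mm in the scene view. Nominal is 46 mm, so both are within the 6 mm limit. The bow is around the stud in the final picture. I did not measure the spring angle or the clip's droop.
- **Bar:** down with the fork astride the stud in the last picture, judged by eye. The handle met a hard stop at the expected height.
- **Rest and bystanders:** the clip was still between the last two pictures. The bowl, jar and brush areas show only an even difference from the start, which I take for picture noise. The arm never went near them.

**Did not agree or was not clean:**
- At the bar's stop the wrist briefly read 76 N downward and 36 N sideways. That is under the 120 N wrist limit, and it came from the fingertips. If fingertip contact counts as the gripper's body, it broke the 40 N limit.
- The two cameras put the stud about 5 mm apart along x, so I ran the insertion by force.
- My automatic witness-line fit failed in the scene view; I used the top view and a hand reading instead.
- One depth reading for the block in the scene view landed on the table, so I ignored it.

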